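# Close the slotted adjuster of a hydraulic valve block

### The arm

A 7-joint arm with a two-finger parallel gripper is mounted at the origin on the work surface. World frame = base frame: x ahead of the robot, y to its left, z up, the work surface at z = 0. Lengths are in m, angles in rad, forces in N, time in s.
With the tool pointing down it reaches from about 0.425 to 0.875 m from the base axis. Payload 4.7 kg.
Tool frame: the origin (TCP) lies at the very end of the fingers, on their centre line; the grasp point (between the pads) lies manip.tcp_to_grasp behind it (manip.tcp_to_grasp is the distance from the TCP to the grasp point, in m); z points along the fingers, y is the line along which they close (so a half turn about z gives the same grasp; the last joint's range is limited). The gripper opens to 85 mm and grips with 20 to 120 N. Pads are 22 mm wide; open, the fingers measure 114 mm over their backs; the gripper's body (76 mm by 85 mm) begins 54 mm behind the grasp point. The pads swing forward as they close: fully open they stand 13 mm farther back than shut.
Start: joints at [1.352, 0.321, -0.07, 1.45, 0.023, 1.371, -0.057], TCP at [0.15, -0.632, 0.231] pointing down, gripper open.
Joint ranges: [-2.86, 2.86], [-0.3, 2.09], [-1.38, 1.24], [0.06, 2.45], [-1.56, 4.7], [0.09, 2.05], [-2.69, 2.69]. Speed limits (rad/s): [2.57, 2.57, 3.14, 3.14, 3.14, 3.14, 3.14].

### API

Orientations are given as a 3x3 rotation matrix whose columns are the frame's x, y, z axes.
In Python, from station import readout, vision, order, manip gives the robot as it stands.
- The arm moves only by the tool step_arm, never from a script. Its argument "moves" is a list of rows, each a list of 6 numbers: the shift along the tool's x, y, z in m, then the turn, a rotation vector about the tool's x, y, z in rad. A call has 1 to 8 rows; each row shifts and turns the commanded pose from where the row before left it, along the tool's axes as they then stand; what a row does not reach is not made up. A row lasts 1/8 s, in which the tool goes at most 62.5 mm and 10.7 degrees, less where a joint would pass 70% of its speed; a pose out of reach is approached as far as the arm can. A call with a gripper value outside its range is refused whole. "fingers" is the finger opening in m, from 0 to 0.0854, set as the call begins (left out, the last holds). The fingers move at their own pace and stop on an object; the grip force is fixed at half the most. Time passes only in rows, so rows that do not move let the fingers close. It gives the time, the measured TCP pose, the force, the opening and the grip force at its end, in the units of the state.
- readout.state(): the state, without advancing time (a new reading comes with each control period).
- vision.camera(name): name is "side" or "top"; returns a dict with "pixels" (384x512x3 uint8, red, green, blue), "mtx" (3x3 intrinsics, pixels), "world_from_camera" (4x4, takes a point from camera to world coordinates). Camera axes: x right, y down, z forward; pixel columns grow to the right and rows downward; lengths in m; the calibration is good to about 2 mm. A picture is of the moment at which its call begins. There is no depth.
- order.finish_job(): hands the job in; it is judged then, once.
The state is a dict: "time": time; "joint_positions": joint angles; "qvel": joint speeds; "joint_torque": joint torques, N m; "tool_pos": TCP position; "eef_rot": TCP orientation; "wrist_force": force on the tool from outside, world axes, zero at the start; "wrist_torque": the same for the moment, N m; "grip_width": finger opening in m; "grasp_force": force on a finger pad.
Only numpy, scipy, OpenCV 4.12 (cv2) and the standard library are available. Lean on these libraries where they do the work, as an engineer would, in place of code of your own. Each camera call takes 0.05 s, during which the arm holds its last target. There are 200 camera calls.

### The job

Take the flat screwdriver out of its wooden stand, turn it lightly on the slotted adjuster at the bottom of the valve block's round well until the blade drops into the slot, then turn the adjuster clockwise until it is fully home against its stop. Press and turn gently, never with more than 50 N in all between screwdriver and valve block, and leave the other parts on the bench where they are. Then lower the screwdriver back into its stand, handle up, and let go once it rests there.

Things in the scene. Friction and masses are not known exactly. Their poses are not given: they have to be found in the camera images.
- valve: aluminium hydraulic valve block, 110 (x) x 90 (y) x 60 mm high, fixed to the bench; origin at the centre of its underside, z up. Three low hex plugs (7 mm high) on top, a black solenoid coil out of its -y side (to 77 mm from the centre), two short pipe stubs on its +y side. On top, one round well with a slotted adjuster at its bottom
- well_mouth (a point): centre of the well's mouth in the block's top face (at x -12, y +14 mm in the block's frame, 60 mm above the bench); axes as the block's. The well is 15 mm in diameter with a 2 mm chamfer, and 14 mm deep down to the flat top of the adjuster's steel head
- slot_floor (a point): centre of the slot's floor on the well's axis, 20 mm below the mouth; axes as the block's, NOT the slot's. The straight slot, 6 mm wide and 6 mm deep, runs right across the head. Its direction is not measured: at the start it lies anywhere within 0.8 rad either side of the block's x axis, seen from above
- adjuster (a joint): turn of the adjuster in rad, growing clockwise seen from above; it starts between 0 and 0.2 and meets a hard stop at 0.9, which is fully home. It stays where it is left and takes about 0.03 N m to turn (0.1 N m on the screwdriver makes the blade's edges press about 30 N in all); it does not move up or down. Its value tells how far it has been turned, not which way the slot points
- stand: wooden block 70 x 70 x 70 mm on a steel foot 90 x 90 x 5 mm, fixed to the bench; origin at the centre of its underside, z up
- stand_hole (a point): centre of the mouth of the round hole in the stand's top, 70 mm above the bench; hole 18 mm in diameter with a 3 mm chamfer, 66 mm deep
- screwdriver: flat screwdriver, 0.14 kg, standing loose in the stand, blade down, handle resting on the stand's top; origin at the middle of the blade's tip (then 8 mm above the bench), z up. Blade 12 mm wide along x, 3 mm thick along y, 8 mm long; round shank 12 mm in diameter up to z = 62 mm; square handle 26 x 26 mm, flats facing x and y, z = 62 to 128 mm, low round cap on top
- bushing: steel bushing, ring of 48 mm outer diameter and 40 mm high, loose; origin at the centre of its underside; to be left alone
- bolt: hex-headed bolt standing on its head, 30 mm wide and 61 mm high, loose; origin at the centre of its underside; to be left alone
- pin: steel pin lying on the bench, 28 mm in diameter, 130 mm long along its x, loose; to be left alone
- grease_can: steel can, 72 mm in diameter, 110 mm high, loose; origin at the centre of its underside; to be left alone
- wear_plate: yellow steel plate lying flat, 100 x 190 x 16 mm, loose; to be left alone
- carton: cardboard carton, 100 x 70 x 60 mm, loose; to be left alone
- spanner: spanner lying on the bench, loose; to be left alone
Mind the look-alikes: they are no part of the job. Leave any orange look-alike of the valve alone.

How it is judged:
By the outcome, as a careful person would: the job done as asked, in the order asked, and still so for the second after the job is handed in, with the robot touching nothing.
It also fails if it takes over 72 s, if anything falls off the work surface, if the arm or the gripper's body presses on something with over 40 N, if the wrist force passes 120 N, or if a joint passes its speed limit or range.

## Working session

There is one attempt and no reset: what is moved stays moved. The work goes in short steps, Python scripts to look and compute and a tool call to move; the robot and the scene stay as the last step left them, time stands still between calls to the robot, and variables do not carry over. Pictures are saved under pics/ and viewed, at most 10 in all, crops included, and the job is handed in when it is done.

Besides the shell and the picture viewer there is one more tool, called after "Emit:" by a JSON object that holds its "api" and its "payload". step_arm: Moves the arm, as the interface text tells. Its arguments: {"type":"object","properties":{"moves":{"type":"array"},"fingers":{"type":"number"}},"required":["moves"]}

```bash
mkdir -p pics; ls; python3 - <<'E'
from station import readout, vision, order, manip
import cv2,numpy as np
for n in("top","side"):
    c=vision.camera(n); cv2.imwrite(f"pics/{n}0.png",cv2.resize(c["pixels"][:,:,::-1],(800,600),interpolation=cv2.INTER_CUBIC))
    cv2.imwrite(f"pics/raw_{n}0.png",c["pixels"][:,:,::-1])
    print(n,c["mtx"].tolist(),np.round(c["world_from_camera"],4).tolist())
print(manip.tcp_to_grasp, readout.state())
E
```

```text
pics
top [[394.3331719332843, 0.0, 257.20424743554764], [0.0, 394.3331719332843, 189.63476955040937], [0.0, 0.0, 1.0]] [[0.003, -0.9804, 0.1972, 0.3238], [-0.9999, -0.0008, 0.0114, -0.0257], [-0.0111, -0.1972, -0.9803, 1.3329], [0.0, 0.0, 0.0, 1.0]]
side [[490.66654498950743, 0.0, 256.7993494615515], [0.0, 490.66654498950743, 190.93199978691226], [0.0, 0.0, 1.0]] [[-0.9186, -0.2696, 0.2891, 0.1553], [-0.3953, 0.6232, -0.6748, 0.9192], [0.0017, -0.7341, -0.679, 1.0511], [0.0, 0.0, 0.0, 1.0]]
0.0187 {'time': 0.1, 'joint_positions': array([ 1.3520977 ,  0.32171842, -0.07009188,  1.45155239,  0.02258757,
        1.37079862, -0.05687245]), 'qvel': array([ 1.29150929e-03,  6.92297123e-05,  8.98944138e-04, -3.05204966e-03,
        2.09976116e-03,  1.12708606e-03, -1.36343567e-03]), 'joint_torque': array([-3.82986209e-04, -4.94877076e+01, -3.84222027e-01, -3.15211523e+01,
        1.29753852e-02,  7.47392565e-03, -5.15489688e-06]), 'tool_pos': array([ 0.14980734, -0.63200759,  0.23035301]), 'eef_rot': array([[ 9.73010768e-01,  2.30759243e-01, -4.66607847e-04],
       [ 2.30759701e-01, -9.73009415e-01,  1.62425978e-03],
       [-7.92008711e-05, -1.68809654e-03, -9.99998572e-01]]), 'wrist_force': array([-0.16029845, -0.02159172, -0.79711569]), 'wrist_torque': array([ 0.00385024, -0.04574806, -0.05774172]), 'grasp_force': 0.0, 'grip_width': 0.08534342400111729}
```

View pics/top0.png

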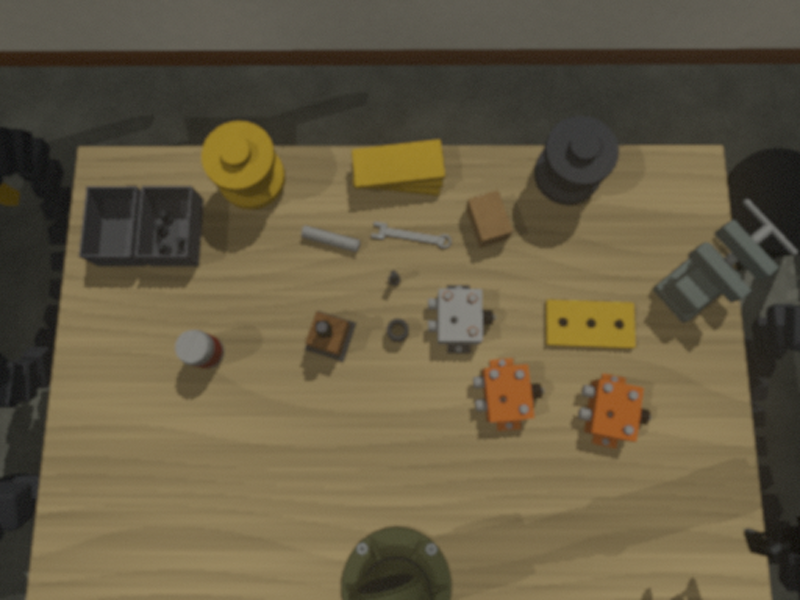

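View pics/side0.png

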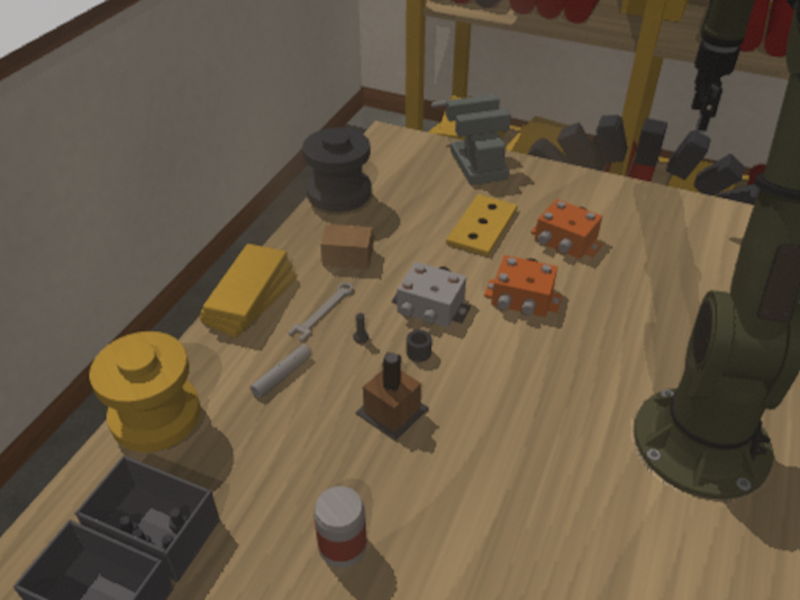

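Top view (800x600): the grey valve is at (460,316). Orange look-alikes are at (508,392) and (615,410), so they are rejected. The stand with the screwdriver is at (328,333), the only wooden stand; the bolt at (393,280) and the bushing at (398,330) could be confused with it. Side view: valve (432,292), screwdriver (392,370). Next, close crops.

```bash
python3 - <<'E'
import cv2,numpy as np
t=cv2.imread("pics/raw_top0.png");s=cv2.imread("pics/raw_side0.png")
def crop(im,x,y,w=50,h=37.5):  # 8x
    x0,y0=int(x),int(y); return cv2.resize(im[y0:y0+37,x0:x0+50],(400,296),interpolation=cv2.INTER_CUBIC)
C=[(t,270,183),(t,187,196),(s,250,167),(s,225,222)]
m=[crop(*c) for c in C]
o=np.vstack([np.hstack(m[:2]),np.hstack(m[2:])])
o=np.clip(o.astype(float)*1.6,0,255).astype(np.uint8)
cv2.imwrite("pics/crops.png",o)
E
```

```text
(no output)
```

View pics/crops.png

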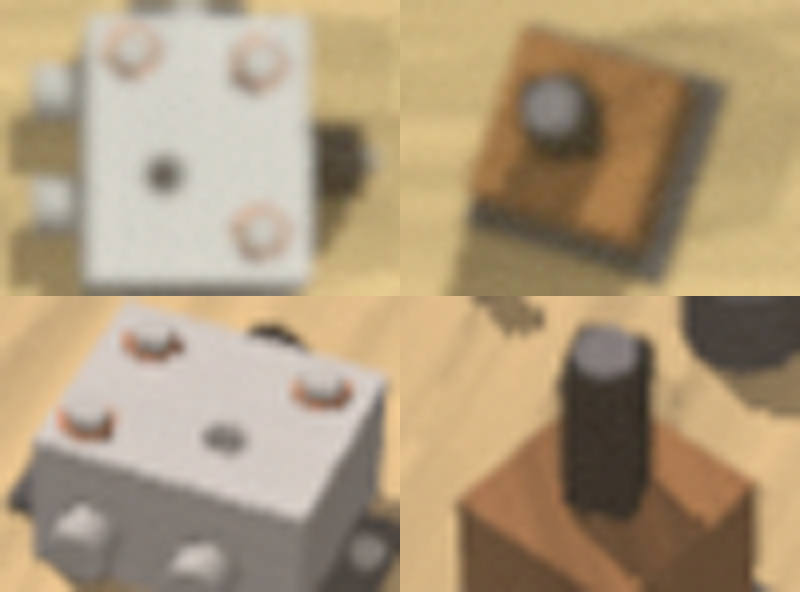

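```bash
cat > h.py <<'E'
import numpy as np
from scipy.optimize import least_squares
K={"top":np.array([[394.3331719332843,0,257.20424743554764],[0,394.3331719332843,189.63476955040937],[0,0,1]]),
"side":np.array([[490.66654498950743,0,256.7993494615515],[0,490.66654498950743,190.93199978691226],[0,0,1]])}
W={"top":np.array([[0.003,-0.9804,0.1972,0.3238],[-0.9999,-0.0008,0.0114,-0.0257],[-0.0111,-0.1972,-0.9803,1.3329]]),
"side":np.array([[-0.9186,-0.2696,0.2891,0.1553],[-0.3953,0.6232,-0.6748,0.9192],[0.0017,-0.7341,-0.679,1.0511]])}
def proj(n,P):
    P=np.atleast_2d(P);c=(P-W[n][:,3])@W[n][:,:3];p=c@K[n].T;return p[:,:2]/p[:,2:]
def raw(o,p): return np.array(o)+(np.array(p,float)+.5)/8-.5
def fit(obs,x0):  # obs: (cam,localpoint,pix)
    def r(q):
        c,s=np.cos(q[2]),np.sin(q[2]);R=np.array([[c,-s,0],[s,c,0],[0,0,1]])
        return np.concatenate([(proj(n,R@np.array(l)+[q[0],q[1],0])[0]-p) for n,l,p in obs])
    s=least_squares(r,x0);return s.x,np.round(r(s.x),1)
def tri(pt,ps):
    f=lambda X:np.concatenate([proj("top",X)[0]-pt,proj("side",X)[0]-ps])
    s=least_squares(f,[.6,0,.1]);return s.x,s.fun
def onz(n,p,z):
    d=W[n][:,:3]@np.linalg.solve(K[n],[*p,1]);o=W[n][:,3];return o+d*(z-o[2])/d[2]
E
python3 - <<'E'
from h import *
np.set_printoptions(precision=4,suppress=True)
T=(270,183);S=(250,167)
a,b=.055,.045;h=.06
o=[("top",(a,b,h),raw(T,(83,15))),("top",(a,-b,h),raw(T,(312,15))),("top",(-a,-b,h),raw(T,(315,278))),("top",(-a,b,h),raw(T,(80,280))),("top",(-.012,.014,h),raw(T,(164,174))),
("side",(a,-b,h),raw(S,(125,9))),("side",(-a,-b,h),raw(S,(385,84))),("side",(-a,b,h),raw(S,(300,224))),("side",(a,b,h),raw(S,(38,142))),("side",(-.012,.014,h),raw(S,(224,142)))]
v,r=fit(o,[.6,-.1,0]);print("valve",v,r)
for q in (o[:5],o[5:]): print(fit(q,v))
R=lambda t:np.array([[np.cos(t),-np.sin(t)],[np.sin(t),np.cos(t)]])
print("well",v[:2]+R(v[2])@[-.012,.014],tri(o[4][2],o[9][2]))
T=(187,196);S=(225,222);a=.035;h=.07
o=[("top",l,raw(T,p)) for l,p in zip([(a,a,h),(a,-a,h),(-a,-a,h),(-a,a,h)],[(128,25),(290,75),(240,248),(75,195)])]
# side: left= far +x.. decide by projection
s,r=fit(o,[.57,.13,-.3]);print("stand",s,r)
for l in [(a,a,h),(a,-a,h),(-a,-a,h),(-a,a,h)]:
    print((proj("side",np.r_[s[:2]+R(s[2])@l[:2],h])[0]-S+.5)*8-.5)
print("cap",tri(raw(T,(155,105)),raw(S,(205,56))), onz("top",raw(T,(155,105)),.139),onz("side",raw(S,(205,56)),.139))
# handle outline per yaw in side crop coordinates at stand centre
for t in (0,.4,.8,1.2):
    print(t,[((proj("side",np.r_[s[:2]+R(t)@np.array(l)*.013,.136])[0]-S+.5)*8-.5).round() for l in [(1,1),(1,-1),(-1,-1),(-1,1)]])
E
```

```text
valve [ 0.5425 -0.1319 -0.0115] [ 0.5 -0.2 -0.8  0.1 -0.8  0.4  0.8 -0.2 -0.1  0.1 -0.1 -0.6  0.3 -0.6
  0.3  0.2 -1.   0.3  0.2  0. ]
(array([ 0.5427, -0.1321, -0.0073]), array([ 0.5, -0.2, -0.8,  0. , -0.6,  0.3,  1. , -0.2, -0.1,  0.1]))
(array([ 0.5422, -0.1314, -0.0171]), array([ 0.1, -0.6,  0.4, -0.4,  0.2,  0.4, -1. ,  0.3,  0.3,  0.2]))
well [ 0.5306 -0.1178] (array([ 0.5314, -0.1182,  0.0594]), array([-0.0177, -0.0809,  0.0746,  0.0177]))
stand [ 0.5023  0.1432 -0.2844] [-0.   0.6  0.2  0.3 -0.1 -0.7 -0.1 -0.2]
[ 65.689 200.981]
[203.4358  79.3866]
[365.7861 179.6843]
[229.5848 307.6197]
cap (array([0.5048, 0.1456, 0.136 ]), array([-0.0018, -0.0078,  0.0064,  0.0016])) [0.5043 0.145  0.139 ] [0.5036 0.1481 0.139 ]
0 [array([161.,  69.]), array([194.,  14.]), array([269.,  38.]), array([236.,  93.])]
0.4 [array([173.,  83.]), array([175.,  23.]), array([256.,  24.]), array([256.,  84.])]
0.8 [array([192.,  93.]), array([162.,  37.]), array([237.,  14.]), array([269.,  70.])]
1.2 [array([215.,  96.]), array([157.,  54.]), array([215.,  11.]), array([273.,  53.])]
```

```bash
python3 - <<'E'
from station import vision
import cv2,numpy as np
def avg(n,k):
    return np.mean([vision.camera(n)["pixels"][:,:,::-1].astype(float) for _ in range(k)],0)
t=avg("top",6);s=avg("side",6); np.save("t.npy",t);np.save("s.npy",s)
def crop(im,x,y,w,h,g):
    c=cv2.resize(im[y:y+h,x:x+w],(400,300),interpolation=cv2.INTER_CUBIC)
    c=c-c.min() if g is None else c*g
    if g is None: c=c/c.max()*255
    return np.clip(c,0,255).astype(np.uint8)
o=np.vstack([np.hstack([crop(t,284,198,16,12,None),crop(t,196,200,24,18,2.5)]),np.hstack([crop(s,268,178,20,15,None),crop(s,238,222,32,24,3)])])
cv2.imwrite("pics/zoom.png",o)
E
```

```text
(no output)
```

View pics/zoom.png

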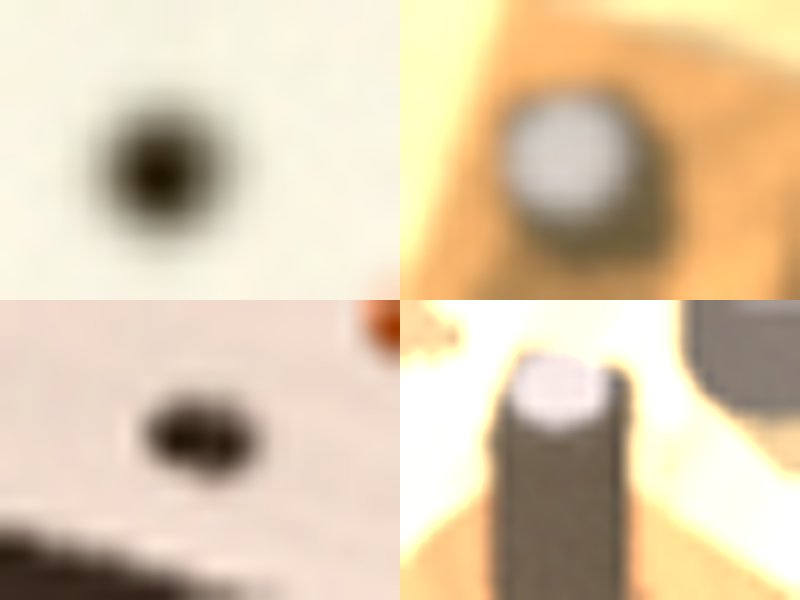

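```bash
python3 - <<'E'
from h import *
import cv2
s=np.load("s.npy").mean(2);t=np.load("t.npy").mean(2)
print(s[226:253:2,241:262].round().astype(int))
print(t[204:222,200:222].round().astype(int))
R=lambda t:np.array([[np.cos(t),-np.sin(t)],[np.sin(t),np.cos(t)]])
c=np.array([.5042,.1460])
for y in np.arange(0,1.57,.15):
    C=[c+R(y)@np.array(l)*.013 for l in[(1,1),(1,-1),(-1,-1),(-1,1)]]
    top=np.array([proj("side",np.r_[p,.136])[0] for p in C]);bot=np.array([proj("side",np.r_[p,.07])[0] for p in C])
    mid=(top+bot)/2
    print(round(y,2),"x %.1f %.1f w %.1f"%(mid[:,0].min(),mid[:,0].max(),np.ptp(mid[:,0])),"top",top.round(1).tolist())
E
```

```text
[[ 94 101 111 114 113 102  74  73  77  81  82  88  96  95  99 109 112 114
  108  70  42]
 [115 114 114 113 103  75  75  80  80  80  80  80  80  63  41  68 105 114
  113 103  66]
 [114 113 113 112  74  47  66  78  80  80  80  80  74  52  34  59 102 113
  113 113 102]
 [113 113 112  88  52  35  36  39  46  50  46  40  36  33  32  64  93 104
  105 104 101]
 [113 111 105  84  50  32  33  33  33  33  32  33  32  32  31  70  94  98
   92  97 102]
 [111 105 102  85  52  33  32  33  31  32  32  32  31  31  30  66  92  95
   96 102 106]
 [107  94  79  64  43  33  33  32  33  33  32  32  32  31  31  52  75  82
   89 102 108]
 [ 73  71  72  64  43  33  33  32  32  32  32  32  31  32  31  51  73  78
   78  81  86]
 [ 69  70  72  65  43  32  32  32  32  33  31  32  31  32  30  53  72  78
   78  78  78]
 [ 69  69  71  64  43  32  33  32  31  32  32  32  32  31  31  51  71  77
   78  78  78]
 [ 70  69  69  72  49  32  32  32  33  32  32  32  32  32  39  51  52  61
   74  78  78]
 [ 72  70  69  71  64  46  36  34  32  32  32  32  32  36  50  55  54  51
   52  62  75]
 [ 74  71  69  69  71  66  54  4
[... 1728 characters left out ...]
225.2], [255.2, 224.8], [255.7, 232.4]]
0.6 x 244.6 256.3 w 11.8 top [[246.2, 233.2], [244.4, 225.8], [254.4, 224.4], [256.3, 231.7]]
0.75 x 244.0 256.9 w 12.8 top [[247.1, 233.6], [243.8, 226.5], [253.5, 224.0], [256.9, 231.0]]
0.9 x 243.6 257.2 w 13.6 top [[248.2, 233.9], [243.4, 227.2], [252.5, 223.7], [257.3, 230.3]]
1.05 x 243.4 257.5 w 14.1 top [[249.2, 234.1], [243.2, 228.0], [251.4, 223.5], [257.5, 229.5]]
1.2 x 243.3 257.5 w 14.3 top [[250.3, 234.1], [243.1, 228.8], [250.3, 223.5], [257.6, 228.7]]
1.35 x 243.4 257.5 w 14.1 top [[251.4, 234.1], [243.1, 229.6], [249.3, 223.5], [257.5, 227.9]]
1.5 x 243.6 257.2 w 13.6 top [[252.5, 233.9], [243.4, 230.4], [248.2, 223.7], [257.2, 227.1]]
```

```bash
cat > plan.py <<'E'
import numpy as np,sys,json
from station import readout
def plan(wps,step=.055,dth=.17,s=None):
    """wps: list of (x,y,z,angle of tool y). prints rows in tool axes"""
    s=s or readout.state();p=s["tool_pos"].copy();y=s["eef_rot"][:,1];a=np.arctan2(y[1],y[0]);rows=[]
    for w in wps:
        t=np.array(w[:3]);n=int(max(1,np.ceil(np.linalg.norm(t-p)/step),np.ceil(abs(w[3]-a)/dth)))
        p0,a0=p.copy(),a
        for i in range(1,n+1):
            g=p0+(t-p0)*i/n;d=g-p;Y=np.array([np.cos(a),np.sin(a),0]);X=np.array([-np.sin(a),np.cos(a),0])
            r=np.round([X@d,Y@d,-d[2]],4);k=round(a0+(w[3]-a0)*i/n-a,4)
            p=p+X*r[0]+Y*r[1]-[0,0,r[2]];a+=k;rows.append([*map(float,r),0,0,-k])
    for i in range(0,len(rows),8):print(json.dumps(rows[i:i+8]))
    print("end",p,a)
def st():
    s=readout.state();y=s["eef_rot"][:,1]
    print(round(s["time"],2),s["tool_pos"].round(4),"ay",round(np.arctan2(y[1],y[0]),4),"F",s["wrist_force"].round(2),"T",s["wrist_torque"].round(3),"w",round(s["grip_width"],4),"g",round(s["grasp_force"],1),"q",s["joint_positions"].round(2))
E
python3 - <<'E'
from plan import *
w=[]
for f in np.linspace(0,1,19)[1:]:
    th=-1.337+f*(.282+1.337);r=.6495+f*(.5247-.6495)
    w.append((r*np.cos(th),r*np.sin(th),.231-.031*f,-1.337+f*1.717))
plan(w,step=.062)
E
```

```text
[[0.0584, -0.0101, 0.0021, 0, 0, -0.0964], [0.0571, -0.0092, 0.0017, 0, 0, -0.0954], [0.0566, -0.0089, 0.0017, 0, 0, -0.0954], [0.056, -0.0085, 0.0017, 0, 0, -0.0954], [0.0554, -0.0082, 0.0018, 0, 0, -0.0954], [0.0549, -0.0079, 0.0017, 0, 0, -0.0953], [0.0542, -0.0076, 0.0017, 0, 0, -0.0954], [0.0537, -0.0073, 0.0017, 0, 0, -0.0954]]
[[0.0531, -0.007, 0.0018, 0, 0, -0.0954], [0.0525, -0.0067, 0.0017, 0, 0, -0.0954], [0.0519, -0.0064, 0.0017, 0, 0, -0.0954], [0.0513, -0.0062, 0.0017, 0, 0, -0.0954], [0.0508, -0.0059, 0.0017, 0, 0, -0.0954], [0.0501, -0.0056, 0.0018, 0, 0, -0.0954], [0.0496, -0.0054, 0.0017, 0, 0, -0.0953], [0.0489, -0.0051, 0.0017, 0, 0, -0.0954]]
[[0.0484, -0.0049, 0.0017, 0, 0, -0.0954], [0.0478, -0.0047, 0.0018, 0, 0, -0.0954]]
end [0.50395929 0.14603377 0.19995433] 0.3799916532637699
```

Emit:
{"api": "step_arm", "payload": {"moves": [[0.058,-0.01,0.002,0,0,-0.096],[0.057,-0.009,0.002,0,0,-0.095],[0.057,-0.009,0.002,0,0,-0.095],[0.056,-0.0085,0.002,0,0,-0.095],[0.055,-0.008,0.002,0,0,-0.095],[0.055,-0.008,0.002,0,0,-0.095],[0.054,-0.0075,0.002,0,0,-0.095],[0.054,-0.007,0.002,0,0,-0.095]]}}

```text
time: 1.7
tool_pos: [0.486, -0.3434, 0.2154]
eef_rot: [[0.543, 0.84, 0.001], [0.84, -0.543, -0.0], [-0.0, 0.001, -1.0]]
wrist_force: [0.6, -0.5, -0.4]
grip_width: 0.0854
grasp_force: 0.0
```

Emit:
{"api": "step_arm", "payload": {"moves": [[0.053,-0.007,0.002,0,0,-0.095],[0.052,-0.007,0.002,0,0,-0.095],[0.052,-0.006,0.002,0,0,-0.095],[0.051,-0.006,0.002,0,0,-0.095],[0.051,-0.006,0.002,0,0,-0.095],[0.05,-0.0055,0.002,0,0,-0.095],[0.05,-0.005,0,0,0,-0.095],[0.049,-0.005,0,0,0,-0.095]]}}

```text
time: 2.7
tool_pos: [0.5385, 0.0553, 0.2035]
eef_rot: [[-0.185, 0.983, 0.001], [0.983, 0.185, 0.0], [-0.0, 0.001, -1.0]]
wrist_force: [1.1, 0.2, 0.2]
grip_width: 0.0854
grasp_force: 0.0
```

Emit:
{"api": "step_arm", "payload": {"moves": [[0.048,-0.005,0,0,0,-0.095],[0.048,-0.005,0,0,0,-0.095],[0,0,0,0,0,0],[0,0,0,0,0,0]]}}

```text
time: 3.2
tool_pos: [0.5073, 0.1439, 0.2034]
eef_rot: [[-0.364, 0.932, 0.001], [0.932, 0.364, -0.001], [-0.001, 0.0, -1.0]]
wrist_force: [0.3, -1.0, 0.0]
grip_width: 0.0853
grasp_force: 0.0
```

```bash
python3 - <<'E'
from plan import *
st();plan([(.504,.146,.150,.38),(.504,.146,.09,.38)],step=.03)
from station import vision
import cv2
c=[vision.camera(n)["pixels"][:,:,::-1] for n in("top","side")]
f=lambda im,x,y:np.clip(cv2.resize(im[y:y+75,x:x+50],(400,600),interpolation=cv2.INTER_CUBIC)*1.8,0,255).astype(np.uint8)
cv2.imwrite("pics/pre.png",np.hstack([f(c[0],187,180),f(c[1],225,190)]))
E
```

```text
3.2 [0.5073 0.1439 0.2034] ay 0.3722 F [ 0.33 -0.99  0.03] T [ 0.035 -0.009  0.016] w 0.0853 g 0.0 q [ 0.45  0.14 -0.83  1.77  0.11  1.28 -0.04]
[[0.0016, -0.0012, 0.0267, 0, 0, -0.0039], [0.0016, -0.0011, 0.0267, 0, 0, -0.0039], [-0.0, -0.0, 0.03, 0, 0, 0.0], [-0.0, -0.0, 0.03, 0, 0, 0.0]]
end [0.5039941  0.14602053 0.08998292] 0.3800415513380269
```

Emit:
{"api": "step_arm", "payload": {"moves": [[0.0016,-0.0012,0.0267,0,0,-0.004],[0.0016,-0.0012,0.0267,0,0,-0.004],[0,0,0.03,0,0,0],[0,0,0.03,0,0,0],[0,0,0,0,0,0],[0,0,0,0,0,0]]}}

```text
time: 4.05
tool_pos: [0.5045, 0.1463, 0.0908]
eef_rot: [[-0.371, 0.929, 0.001], [0.929, 0.371, 0.0], [-0.0, 0.001, -1.0]]
wrist_force: [0.5, -0.5, -1.2]
grip_width: 0.0856
grasp_force: 0.0
```

Emit:
{"api": "step_arm", "payload": {"moves": [[0,0,0,0,0,0],[0,0,0,0,0,0],[0,0,0,0,0,0],[0,0,0,0,0,0],[0,0,0,0,0,0],[0,0,0,0,0,0]], "fingers": 0.0}}

```text
time: 4.8
tool_pos: [0.5039, 0.1467, 0.0906]
eef_rot: [[-0.372, 0.928, 0.001], [0.928, 0.372, -0.0], [-0.001, 0.0, -1.0]]
wrist_force: [-1.5, -0.9, 5.8]
grip_width: 0.0283
grasp_force: 58.9
```

```bash
python3 -c "
from plan import *
st()"
```

```text
4.8 [0.5039 0.1467 0.0906] ay 0.381 F [-1.51 -0.89  5.8 ] T [-0.181  0.364  0.054] w 0.0283 g 58.9 q [ 0.39  0.27 -0.81  1.9   0.22  1.07 -0.13]
```

Emit:
{"api": "step_arm", "payload": {"moves": [[0,0,0,0,0,0],[0,0,0,0,0,0],[0,0,0,0,0,0],[0,0,0,0,0,0]]}}

```text
time: 5.3
tool_pos: [0.5038, 0.1467, 0.0906]
eef_rot: [[-0.372, 0.928, 0.001], [0.928, 0.372, -0.0], [-0.001, 0.0, -1.0]]
wrist_force: [-1.3, -0.8, 5.0]
grip_width: 0.0287
grasp_force: 58.9
```

```bash
python3 -c "
from plan import *
st()"
```

```text
5.3 [0.5038 0.1467 0.0906] ay 0.381 F [-1.3  -0.77  5.01] T [-0.215  0.345 -0.019] w 0.0287 g 58.9 q [ 0.39  0.27 -0.81  1.9   0.22  1.07 -0.13]
```

Emit:
{"api": "step_arm", "payload": {"moves": [[0,0,0,0,0,0],[0,0,0,0,0,0],[0,0,0,0,0,0.11],[0,0,0,0,0,0]], "fingers": 0.045}}

```text
time: 5.8
tool_pos: [0.5034, 0.1467, 0.0897]
eef_rot: [[-0.269, 0.963, -0.0], [0.963, 0.269, -0.0], [-0.0, -0.0, -1.0]]
wrist_force: [0.0, -0.5, 1.1]
grip_width: 0.0448
grasp_force: 0.0
```

Emit:
{"api": "step_arm", "payload": {"moves": [[0,0,0,0,0,0],[0,0,0,0,0,0],[0,0,0,0,0,0],[0,0,0,0,0,0],[0,0,0,0,0,0]], "fingers": 0.0}}

```text
time: 6.42
tool_pos: [0.5037, 0.1468, 0.09]
eef_rot: [[-0.268, 0.963, 0.0], [0.963, 0.268, 0.0], [-0.0, 0.0, -1.0]]
wrist_force: [-0.2, 0.4, 1.9]
grip_width: 0.0263
grasp_force: 56.1
```

```bash
python3 -c "
from plan import *
st()"
```

```text
6.42 [0.5037 0.1468 0.09  ] ay 0.2712 F [-0.22  0.4   1.88] T [ 0.003  0.053 -0.021] w 0.0263 g 56.1 q [ 0.38  0.26 -0.8   1.9   0.21  1.06 -0.23]
```

Emit:
{"api": "step_arm", "payload": {"moves": [[0,0,-0.01,0,0,0],[0,0,-0.02,0,0,0],[0,0,-0.025,0,0,0],[0,0,-0.025,0,0,0],[0,0,-0.025,0,0,0],[0,0,0,0,0,0]]}}

```text
time: 7.18
tool_pos: [0.5051, 0.1474, 0.1977]
eef_rot: [[-0.268, 0.963, 0.005], [0.963, 0.268, 0.0], [-0.001, 0.005, -1.0]]
wrist_force: [0.3, 0.1, -1.6]
grip_width: 0.0262
grasp_force: 56.3
```

```bash
python3 - <<'E'
from plan import *
st();plan([(.51,.1,.195,.27),(.5306,-.118,.19,.27)],step=.055)
from station import vision
import cv2
c=vision.camera("side")["pixels"][:,:,::-1]
from h import proj
print(proj("side",[[.504,.147,.113],[.504,.147,.195]]))
cv2.imwrite("pics/lift.png",np.clip(cv2.resize(c[185:260,215:290],(600,600),interpolation=cv2.INTER_CUBIC)*2.,0,255).astype(np.uint8))
E
```

```text
7.17 [0.5051 0.1474 0.1977] ay 0.271 F [ 0.3   0.12 -1.6 ] T [-0.039 -0.016  0.022] w 0.0262 g 56.3 q [ 0.43  0.14 -0.82  1.78  0.11  1.26 -0.15]
[[-0.047, -0.008, 0.0027, 0, 0, 0.001], [-0.0539, -0.0096, 0.0013, 0, 0, 0.0], [-0.0539, -0.0095, 0.0012, 0, 0, 0.0], [-0.0539, -0.0096, 0.0013, 0, 0, 0.0], [-0.0539, -0.0096, 0.0012, 0, 0, 0.0]]
end [ 0.53055511 -0.11801295  0.19001285] 0.2700419329627995
[[250.3057976  235.13770242]
 [250.0621527  212.63488515]]
```

View pics/lift.png

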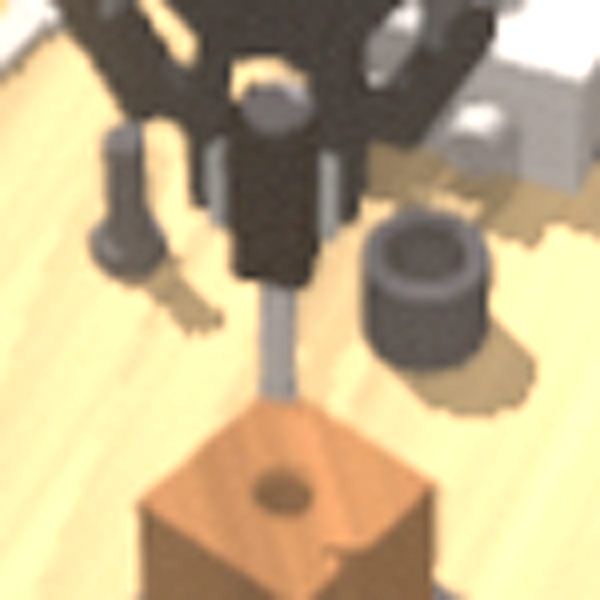

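The side view shows the lifted screwdriver with its tip at crop (277,397). The shank stays full width down to the tip, so the blade's wide side faces the camera and lies along tool y. The stand hole is at (282,490).

```bash
python3 - <<'E'
from plan import *
from h import onz
px=lambda x,y:(215+(x+.5)/8-.5,185+(y+.5)/8-.5)
print("tip",onz("side",px(278,395),.1157),"hole",onz("side",px(282,490),.07))
plan([(.51,.1,.195,.33),(.5306,-.118,.19,1.05)],step=.055)
E
```

```text
tip [0.50698596 0.1464024  0.1157    ] hole [0.50594155 0.14648696 0.07      ]
[[-0.0468, -0.0069, 0.001, 0, 0, -0.059], [-0.0426, -0.0102, 0.001, 0, 0, -0.144], [-0.0406, -0.0163, 0.001, 0, 0, -0.144], [-0.038, -0.0219, 0.001, 0, 0, -0.144], [-0.0344, -0.0271, 0.001, 0, 0, -0.144], [-0.0301, -0.0317, 0.001, 0, 0, -0.144]]
end [ 0.5306062  -0.11797179  0.19003009] 1.049961453402166
```

Emit:
{"api": "step_arm", "payload": {"moves": [[-0.047,-0.007,0.001,0,0,-0.06],[-0.0426,-0.01,0.001,0,0,-0.144],[-0.0406,-0.0163,0.001,0,0,-0.144],[-0.038,-0.022,0.001,0,0,-0.144],[-0.0344,-0.027,0.001,0,0,-0.144],[-0.03,-0.032,0.001,0,0,-0.144],[0,0,0.014,0,0,0],[0,0,0.014,0,0,0]]}}

```text
time: 8.22
tool_pos: [0.5294, -0.1178, 0.1591]
eef_rot: [[-0.868, 0.497, -0.002], [0.497, 0.868, 0.001], [0.002, 0.0, -1.0]]
wrist_force: [0.7, -0.3, -1.1]
grip_width: 0.0262
grasp_force: 56.3
```

Emit:
{"api": "step_arm", "payload": {"moves": [[0,0,0,0,0,0],[0,0,0,0,0,0]]}}

```text
time: 8.48
tool_pos: [0.5303, -0.1172, 0.1609]
eef_rot: [[-0.869, 0.495, -0.0], [0.495, 0.869, 0.0], [0.0, 0.0, -1.0]]
wrist_force: [0.9, -0.1, -1.2]
grip_width: 0.0266
grasp_force: 56.3
```

```bash
python3 - <<'E'
from plan import *
st()
from station import vision
import cv2
c=np.mean([vision.camera("side")["pixels"][:,:,::-1] for _ in range(3)],0).astype(np.float32)
cv2.imwrite("pics/well.png",np.clip(cv2.resize(c[155:205,245:311],(792,600),interpolation=cv2.INTER_CUBIC)*2.,0,255).astype(np.uint8))
E
```

```text
8.47 [ 0.5303 -0.1172  0.1609] ay 1.0529 F [ 0.91 -0.12 -1.18] T [0.032 0.001 0.024] w 0.0266 g 56.3 q [ 0.78  0.2  -0.68  1.79  0.13  1.2   1.12]
```

View pics/well.png

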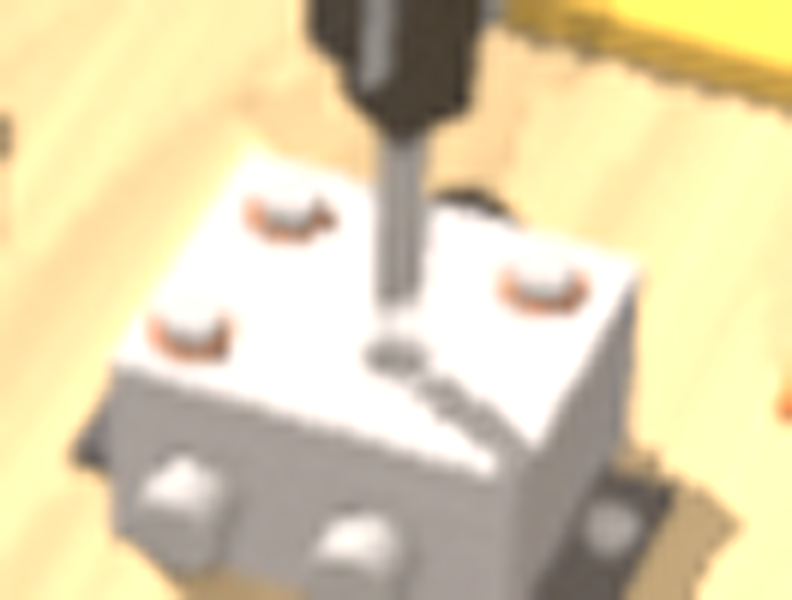

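The tip is at (399,302) and the well mouth at (397,355) in the 12x crop, so the screwdriver is nearly straight above the well.

```bash
python3 - <<'E'
from h import *
px=lambda x,y:(245+(x+.5)/12-.5,155+(y+.5)/12-.5)
print(onz("side",px(400,302),.0789),onz("side",px(397,355),.06),onz("side",raw((250,167),(224,142)),.06))
E
```

```text
[ 0.5309012  -0.11745709  0.0789    ] [ 0.53151616 -0.11855421  0.06      ] [ 0.53137901 -0.11769136  0.06      ]
```

Emit:
{"api": "step_arm", "payload": {"moves": [[-0.0007,-0.0003,0.006,0,0,0],[0,0,0.006,0,0,0],[0,0,0.004,0,0,0],[0,0,0.003,0,0,0],[0,0,0,0,0,0]]}}

```text
time: 9.25
tool_pos: [0.5305, -0.119, 0.1416]
eef_rot: [[-0.868, 0.497, -0.001], [0.497, 0.868, 0.0], [0.001, -0.0, -1.0]]
wrist_force: [-0.4, 0.3, -1.9]
grip_width: 0.0263
grasp_force: 56.3
```

Emit:
{"api": "step_arm", "payload": {"moves": [[0,0,0.003,0,0,0],[0,0,0.003,0,0,0],[0,0,0.002,0,0,0],[0,0,0,0,0,0]]}}

```text
time: 9.75
tool_pos: [0.5305, -0.119, 0.1337]
eef_rot: [[-0.868, 0.497, -0.0], [0.497, 0.868, 0.0], [0.0, -0.0, -1.0]]
wrist_force: [0.5, -0.4, -2.3]
grip_width: 0.0263
grasp_force: 56.3
```

Emit:
{"api": "step_arm", "payload": {"moves": [[0.0004,0.0006,0.002,0,0,0],[0,0,0.002,0,0,0],[0,0,0,0,0,0]]}}

```text
time: 10.12
tool_pos: [0.5304, -0.1183, 0.1297]
eef_rot: [[-0.868, 0.497, -0.0], [0.497, 0.868, 0.0], [0.0, -0.0, -1.0]]
wrist_force: [-0.6, -1.0, -1.5]
grip_width: 0.0263
grasp_force: 56.3
```

Emit:
{"api": "step_arm", "payload": {"moves": [[0,0,0.001,0,0,0],[0,0,0.0005,0,0,0],[0,0,0,0,0,0]]}}

```text
time: 10.5
tool_pos: [0.5306, -0.1183, 0.1284]
eef_rot: [[-0.868, 0.497, -0.0], [0.497, 0.868, -0.0], [0.0, -0.0, -1.0]]
wrist_force: [-0.0, -1.2, -1.5]
grip_width: 0.0262
grasp_force: 56.3
```

Emit:
{"api": "step_arm", "payload": {"moves": [[0,0,0.0005,0,0,0],[0,0,0,0,0,0]]}}

```text
time: 10.75
tool_pos: [0.5307, -0.1184, 0.128]
eef_rot: [[-0.868, 0.497, 0.0], [0.497, 0.868, -0.0], [-0.0, -0.0, -1.0]]
wrist_force: [0.4, 0.6, -1.0]
grip_width: 0.0262
grasp_force: 56.3
```

Emit:
{"api": "step_arm", "payload": {"moves": [[0,0,0.0005,0,0,0],[0,0,0,0,0,0]]}}

```text
time: 11.0
tool_pos: [0.5308, -0.1183, 0.1278]
eef_rot: [[-0.868, 0.497, 0.0], [0.497, 0.868, -0.0], [-0.001, -0.0, -1.0]]
wrist_force: [-1.0, 0.3, 2.3]
grip_width: 0.0262
grasp_force: 56.6
```

Emit:
{"api": "step_arm", "payload": {"moves": [[0,0,0.0005,0,0,0],[0,0,0,0,0,0]]}}

```text
time: 11.25
tool_pos: [0.531, -0.1184, 0.1276]
eef_rot: [[-0.868, 0.497, 0.001], [0.497, 0.868, -0.001], [-0.001, -0.0, -1.0]]
wrist_force: [-0.6, 1.2, 5.5]
grip_width: 0.026
grasp_force: 56.8
```

Emit:
{"api": "step_arm", "payload": {"moves": [[0,0,0,0,0,0.08],[0,0,0,0,0,0.08],[0,0,0,0,0,0.08]]}}

```text
time: 11.62
tool_pos: [0.531, -0.1183, 0.1275]
eef_rot: [[-0.723, 0.691, 0.001], [0.691, 0.723, -0.0], [-0.001, 0.0, -1.0]]
wrist_force: [-0.2, -0.8, 5.5]
grip_width: 0.0266
grasp_force: 56.5
```

```bash
python3 -c "
from plan import *
st()"
```

```text
11.62 [ 0.531  -0.1183  0.1275] ay 0.8085 F [-0.23 -0.76  5.54] T [ 0.099  0.174 -0.026] w 0.0266 g 56.5 q [ 0.74  0.23 -0.64  1.83  0.15  1.13  0.86]
```

Emit:
{"api": "step_arm", "payload": {"moves": [[0,0,0,0,0,0.08],[0,0,0,0,0,0.08],[0,0,0,0,0,0.08]]}}

```text
time: 12.0
tool_pos: [0.5309, -0.1183, 0.1271]
eef_rot: [[-0.538, 0.843, 0.001], [0.843, 0.538, -0.0], [-0.0, 0.0, -1.0]]
wrist_force: [-0.0, 0.4, 1.8]
grip_width: 0.0262
grasp_force: 56.5
```

Emit:
{"api": "step_arm", "payload": {"moves": [[0,0,0,0,0,0.08],[0,0,0,0,0,0.08]]}}

```text
time: 12.25
tool_pos: [0.5303, -0.1182, 0.1262]
eef_rot: [[-0.397, 0.918, -0.001], [0.918, 0.397, 0.0], [0.001, -0.0, -1.0]]
wrist_force: [-0.5, -0.6, -2.0]
grip_width: 0.0262
grasp_force: 56.4
```

Emit:
{"api": "step_arm", "payload": {"moves": [[0,0,0,0,0,0.08],[0,0,0,0,0,0.08]]}}

```text
time: 12.5
tool_pos: [0.53, -0.1182, 0.126]
eef_rot: [[-0.246, 0.969, -0.001], [0.969, 0.246, 0.0], [0.001, -0.001, -1.0]]
wrist_force: [-0.5, -0.7, -2.4]
grip_width: 0.026
grasp_force: 56.3
```

Emit:
{"api": "step_arm", "payload": {"moves": [[0,0,0.001,0,0,0],[0,0,0.001,0,0,0],[0,0,0,0,0,0]]}}

```text
time: 12.88
tool_pos: [0.5304, -0.1183, 0.1245]
eef_rot: [[-0.249, 0.968, -0.001], [0.968, 0.249, 0.0], [0.0, -0.0, -1.0]]
wrist_force: [-0.7, -0.1, -2.5]
grip_width: 0.0261
grasp_force: 56.4
```

Emit:
{"api": "step_arm", "payload": {"moves": [[0,0,0.001,0,0,0],[0,0,0,0,0,0]]}}

```text
time: 13.12
tool_pos: [0.5305, -0.1183, 0.1238]
eef_rot: [[-0.249, 0.969, -0.0], [0.969, 0.249, -0.0], [0.0, -0.0, -1.0]]
wrist_force: [-0.0, 0.4, -1.4]
grip_width: 0.0258
grasp_force: 56.4
```

```bash
python3 -c "
from plan import *
st()"
```

```text
13.12 [ 0.5305 -0.1183  0.1238] ay 0.2512 F [-0.01  0.44 -1.42] T [-0.047  0.012 -0.03 ] w 0.0258 g 56.4 q [ 0.69  0.22 -0.57  1.83  0.13  1.13  0.32]
```

Emit:
{"api": "step_arm", "payload": {"moves": [[0,0,0,0,0,0.06],[0,0,0,0,0,0.06],[0,0,0,0,0,0.06],[0,0,0,0,0,0.06]]}}

```text
time: 13.62
tool_pos: [0.5306, -0.1183, 0.1239]
eef_rot: [[-0.009, 1.0, 0.0], [1.0, 0.009, -0.0], [-0.0, 0.0, -1.0]]
wrist_force: [-0.5, 0.4, -1.7]
grip_width: 0.0261
grasp_force: 56.3
```

```bash
python3 -c "
from plan import *
st()"
```

```text
13.62 [ 0.5306 -0.1183  0.1239] ay 0.0092 F [-0.46  0.38 -1.7 ] T [-0.007  0.028  0.004] w 0.0261 g 56.3 q [ 0.66  0.22 -0.55  1.83  0.12  1.12  0.08]
```

Emit:
{"api": "step_arm", "payload": {"moves": [[0,0,0,0,0,0.06],[0,0,0,0,0,0.06],[0,0,0,0,0,0.06],[0,0,0,0,0,0.06]]}}

```text
time: 14.12
tool_pos: [0.5306, -0.1182, 0.1239]
eef_rot: [[0.229, 0.974, 0.0], [0.974, -0.229, 0.0], [0.0, 0.0, -1.0]]
wrist_force: [0.2, 0.4, -1.4]
grip_width: 0.026
grasp_force: 56.0
```

```bash
python3 -c "
from plan import *
st()"
```

```text
14.12 [ 0.5306 -0.1182  0.1239] ay -0.2307 F [ 0.17  0.42 -1.39] T [ 0.039 -0.055  0.03 ] w 0.026 g 56.0 q [ 0.64  0.21 -0.52  1.83  0.12  1.12 -0.15]
```

Emit:
{"api": "step_arm", "payload": {"moves": [[0,0,0,0,0,0.05],[0,0,0,0,0,0.05],[0,0,0,0,0,0.05],[0,0,0,0,0,0.05]]}}

```text
time: 14.62
tool_pos: [0.5307, -0.1183, 0.124]
eef_rot: [[0.417, 0.909, 0.0], [0.909, -0.417, -0.0], [-0.0, 0.0, -1.0]]
wrist_force: [0.7, 0.3, -1.1]
grip_width: 0.0266
grasp_force: 56.0
```

```bash
python3 -c "
from plan import *
st()"
```

```text
14.62 [ 0.5307 -0.1183  0.124 ] ay -0.4303 F [ 0.67  0.32 -1.08] T [-0.018  0.002  0.06 ] w 0.0266 g 56.0 q [ 0.62  0.21 -0.5   1.83  0.11  1.12 -0.35]
```

Emit:
{"api": "step_arm", "payload": {"moves": [[0,0,0,0,0,0.04],[0,0,0,0,0,0.03],[0,0,0,0,0,0.03]]}}

```text
time: 15.0
tool_pos: [0.5306, -0.1184, 0.1239]
eef_rot: [[0.506, 0.863, 0.0], [0.863, -0.506, -0.0], [-0.0, 0.0, -1.0]]
wrist_force: [-0.0, 0.0, -1.5]
grip_width: 0.0261
grasp_force: 56.0
```

```bash
python3 -c "
from plan import *
st()"
```

```text
15.0 [ 0.5306 -0.1184  0.1239] ay -0.5304 F [-0.04  0.03 -1.48] T [-0.068 -0.067  0.075] w 0.0261 g 56.0 q [ 0.61  0.21 -0.49  1.83  0.11  1.12 -0.45]
```

```bash
cat > tq.py <<'E'
from station import readout,vision
import numpy as np
L=[]
for _ in range(6):
    vision.camera("side");s=readout.state();L.append(np.r_[s["wrist_force"],s["wrist_torque"]])
y=s["eef_rot"][:,1]
print(round(s["time"],2),"ay %.4f"%np.arctan2(y[1],y[0]),s["tool_pos"].round(4),np.mean(L,0).round(3),"sd",np.std(L,0)[5].round(3),"g",round(s["grasp_force"],1))
E
python3 tq.py
```

```text
15.3 ay -0.5288 [ 0.5306 -0.1183  0.1239] [ 0.609  0.173 -2.081 -0.08  -0.054  0.037] sd 0.023 g 56.0
```

Emit:
{"api": "step_arm", "payload": {"moves": [[0,0,0,0,0,0.02],[0,0,0,0,0,0.02]]}}

```text
time: 15.55
tool_pos: [0.5306, -0.1184, 0.1239]
eef_rot: [[0.54, 0.842, 0.0], [0.842, -0.54, -0.0], [-0.0, 0.0, -1.0]]
wrist_force: [-0.7, -0.3, -1.3]
grip_width: 0.0259
grasp_force: 56.0
```

```bash
python3 tq.py
```

```text
15.85 ay -0.5689 [ 0.5306 -0.1184  0.1239] [ 0.412 -0.454 -1.326 -0.126 -0.061  0.046] sd 0.037 g 56.0
```

Emit:
{"api": "step_arm", "payload": {"moves": [[0,0,0,0,0,0.02],[0,0,0,0,0,0.02]]}}

```text
time: 16.1
tool_pos: [0.5306, -0.1184, 0.1239]
eef_rot: [[0.573, 0.819, 0.0], [0.819, -0.573, -0.0], [-0.0, 0.0, -1.0]]
wrist_force: [-0.7, 0.0, -0.2]
grip_width: 0.0264
grasp_force: 56.0
```

```bash
python3 tq.py
```

```text
16.4 ay -0.6089 [ 0.5306 -0.1184  0.1239] [ 0.089 -0.036 -1.59  -0.165 -0.044  0.042] sd 0.03 g 56.0
```

Emit:
{"api": "step_arm", "payload": {"moves": [[0,0,0,0,0,0.02],[0,0,0,0,0,0.0]]}}

```text
time: 16.65
tool_pos: [0.5306, -0.1184, 0.1239]
eef_rot: [[0.589, 0.808, 0.0], [0.808, -0.589, -0.0], [-0.0, 0.0, -1.0]]
wrist_force: [0.5, 0.1, -1.7]
grip_width: 0.0261
grasp_force: 56.0
```

```bash
python3 tq.py
```

```text
16.95 ay -0.6290 [ 0.5306 -0.1184  0.1239] [ 0.329 -0.404 -0.86  -0.196 -0.045  0.027] sd 0.019 g 56.0
```

Emit:
{"api": "step_arm", "payload": {"moves": [[0,0,0,0,0,0.02],[0,0,0,0,0,0.0]]}}

```text
time: 17.2
tool_pos: [0.5306, -0.1184, 0.1239]
eef_rot: [[0.605, 0.797, -0.0], [0.797, -0.605, -0.0], [-0.0, 0.0, -1.0]]
wrist_force: [0.2, -1.1, -0.8]
grip_width: 0.0264
grasp_force: 56.0
```

```bash
python3 tq.py
```

```text
17.5 ay -0.6490 [ 0.5306 -0.1184  0.1239] [ 0.24  -0.706 -1.469 -0.189 -0.065  0.023] sd 0.024 g 56.0
```

Emit:
{"api": "step_arm", "payload": {"moves": [[0,0,0,0,0,0.02],[0,0,0,0,0,0.0]]}}

```text
time: 17.75
tool_pos: [0.5306, -0.1183, 0.1239]
eef_rot: [[0.62, 0.784, -0.0], [0.784, -0.62, -0.0], [-0.0, 0.0, -1.0]]
wrist_force: [0.3, -1.1, -1.7]
grip_width: 0.0263
grasp_force: 56.0
```

```bash
python3 tq.py
```

```text
18.05 ay -0.6689 [ 0.5306 -0.1183  0.1239] [-0.006 -0.55  -1.198 -0.215 -0.059  0.029] sd 0.024 g 56.0
```

Emit:
{"api": "step_arm", "payload": {"moves": [[0,0,0,0,0,0.02],[0,0,0,0,0,0.0]]}}

```text
time: 18.3
tool_pos: [0.5306, -0.1184, 0.1239]
eef_rot: [[0.636, 0.772, -0.0], [0.772, -0.636, -0.0], [-0.0, 0.0, -1.0]]
wrist_force: [-0.9, -1.1, -1.0]
grip_width: 0.0265
grasp_force: 56.0
```

```bash
python3 tq.py
```

```text
18.6 ay -0.6889 [ 0.5306 -0.1183  0.1239] [-0.124 -0.787 -1.226 -0.228 -0.04   0.014] sd 0.022 g 56.0
```

Emit:
{"api": "step_arm", "payload": {"moves": [[0,0,0,0,0,0.02],[0,0,0,0,0,0.0]]}}

```text
time: 18.85
tool_pos: [0.5306, -0.1183, 0.1239]
eef_rot: [[0.651, 0.759, -0.0], [0.759, -0.651, -0.0], [-0.0, -0.0, -1.0]]
wrist_force: [0.8, -1.3, -0.5]
grip_width: 0.0265
grasp_force: 56.0
```

```bash
python3 tq.py
```

```text
19.15 ay -0.7090 [ 0.5306 -0.1183  0.1239] [ 0.023 -1.343 -1.232 -0.243 -0.079  0.02 ] sd 0.021 g 56.0
```

Emit:
{"api": "step_arm", "payload": {"moves": [[0,0,0,0,0,0.02],[0,0,0,0,0,0.0]]}}

```text
time: 19.4
tool_pos: [0.5306, -0.1183, 0.1239]
eef_rot: [[0.666, 0.746, -0.0], [0.746, -0.666, -0.0], [-0.0, 0.0, -1.0]]
wrist_force: [-0.6, -0.5, -1.6]
grip_width: 0.0261
grasp_force: 56.0
```

```bash
python3 tq.py
```

```text
19.7 ay -0.7289 [ 0.5306 -0.1183  0.1239] [ 0.247 -0.82  -1.305 -0.263 -0.032  0.036] sd 0.018 g 56.0
```

Emit:
{"api": "step_arm", "payload": {"moves": [[0,0,0,0,0,0.02],[0,0,0,0,0,0.0]]}}

```text
time: 19.95
tool_pos: [0.5306, -0.1183, 0.1239]
eef_rot: [[0.681, 0.732, -0.0], [0.732, -0.681, -0.0], [-0.0, 0.0, -1.0]]
wrist_force: [0.1, -1.7, -2.0]
grip_width: 0.0263
grasp_force: 56.0
```

```bash
python3 tq.py
```

```text
20.25 ay -0.7490 [ 0.5306 -0.1183  0.1239] [ 0.388 -0.818 -1.175 -0.26  -0.022  0.03 ] sd 0.017 g 56.0
```

Emit:
{"api": "step_arm", "payload": {"moves": [[0,0,0,0,0,0.02],[0,0,0,0,0,0.0]]}}

```text
time: 20.5
tool_pos: [0.5306, -0.1184, 0.1239]
eef_rot: [[0.696, 0.718, -0.0], [0.718, -0.696, -0.0], [-0.0, 0.0, -1.0]]
wrist_force: [0.1, -1.7, -1.4]
grip_width: 0.026
grasp_force: 56.0
```

```bash
python3 tq.py
```

```text
20.8 ay -0.7690 [ 0.5306 -0.1184  0.1239] [-0.008 -0.626 -1.364 -0.301 -0.012  0.024] sd 0.031 g 56.0
```

Emit:
{"api": "step_arm", "payload": {"moves": [[0,0,0,0,0,0.02],[0,0,0,0,0,0.0]]}}

```text
time: 21.05
tool_pos: [0.5306, -0.1184, 0.1239]
eef_rot: [[0.71, 0.704, -0.0], [0.704, -0.71, -0.0], [-0.0, 0.0, -1.0]]
wrist_force: [0.2, -0.6, -1.6]
grip_width: 0.0264
grasp_force: 56.0
```

```bash
python3 tq.py
```

```text
21.35 ay -0.7889 [ 0.5306 -0.1183  0.1239] [-0.034 -0.98  -1.332 -0.307 -0.002  0.026] sd 0.025 g 56.0
```

Emit:
{"api": "step_arm", "payload": {"moves": [[0,0,0,0,0,0.02],[0,0,0,0,0,0.0]]}}

```text
time: 21.6
tool_pos: [0.5306, -0.1183, 0.1239]
eef_rot: [[0.724, 0.69, -0.0], [0.69, -0.724, -0.0], [-0.0, 0.0, -1.0]]
wrist_force: [-0.2, 0.8, -1.2]
grip_width: 0.0259
grasp_force: 56.0
```

```bash
python3 tq.py
```

```text
21.9 ay -0.8090 [ 0.5306 -0.1184  0.1239] [-0.178 -0.899 -1.088 -0.329  0.011  0.01 ] sd 0.039 g 56.0
```

Emit:
{"api": "step_arm", "payload": {"moves": [[0,0,0,0,0,0.02],[0,0,0,0,0,0.0]]}}

```text
time: 22.15
tool_pos: [0.5306, -0.1184, 0.1239]
eef_rot: [[0.737, 0.675, -0.0], [0.675, -0.737, -0.0], [-0.0, 0.0, -1.0]]
wrist_force: [0.1, -1.9, -1.2]
grip_width: 0.0265
grasp_force: 56.0
```

```bash
python3 tq.py
```

```text
22.45 ay -0.8290 [ 0.5306 -0.1183  0.1239] [ 0.092 -1.239 -0.87  -0.331 -0.002  0.027] sd 0.013 g 56.0
```

Emit:
{"api": "step_arm", "payload": {"moves": [[0,0,0,0,0,0.02],[0,0,0,0,0,0.0]]}}

```text
time: 22.7
tool_pos: [0.5306, -0.1183, 0.1239]
eef_rot: [[0.751, 0.66, -0.0], [0.66, -0.751, -0.0], [-0.0, 0.0, -1.0]]
wrist_force: [0.1, -2.1, -1.3]
grip_width: 0.0264
grasp_force: 56.0
```

```bash
python3 tq.py
```

```text
23.0 ay -0.8490 [ 0.5306 -0.1183  0.1239] [-0.278 -1.484 -0.977 -0.356  0.02   0.027] sd 0.019 g 56.0
```

Emit:
{"api": "step_arm", "payload": {"moves": [[0,0,0,0,0,0.02],[0,0,0,0,0,0.0]]}}

```text
time: 23.25
tool_pos: [0.5306, -0.1183, 0.1239]
eef_rot: [[0.764, 0.645, -0.0], [0.645, -0.764, -0.0], [-0.0, 0.0, -1.0]]
wrist_force: [-0.4, -2.1, -1.0]
grip_width: 0.026
grasp_force: 56.0
```

```bash
python3 tq.py
```

```text
23.55 ay -0.8689 [ 0.5306 -0.1183  0.1239] [-0.382 -1.16  -1.03  -0.354  0.025  0.024] sd 0.019 g 56.0
```

Emit:
{"api": "step_arm", "payload": {"moves": [[0,0,0,0,0,0.02],[0,0,0,0,0,0.0]]}}

```text
time: 23.8
tool_pos: [0.5306, -0.1183, 0.1239]
eef_rot: [[0.777, 0.63, 0.0], [0.63, -0.777, -0.0], [-0.0, 0.0, -1.0]]
wrist_force: [-0.4, -1.3, -1.4]
grip_width: 0.0262
grasp_force: 56.0
```

```bash
python3 tq.py
```

```text
24.1 ay -0.8890 [ 0.5306 -0.1184  0.1239] [ 0.065 -1.455 -1.306 -0.39   0.01   0.029] sd 0.033 g 56.0
```

Emit:
{"api": "step_arm", "payload": {"moves": [[0,0,0,0,0,0.02],[0,0,0,0,0,0.0]]}}

```text
time: 24.35
tool_pos: [0.5306, -0.1184, 0.1239]
eef_rot: [[0.789, 0.614, 0.0], [0.614, -0.789, -0.0], [-0.0, 0.0, -1.0]]
wrist_force: [-0.4, -1.4, -0.6]
grip_width: 0.0264
grasp_force: 56.0
```

```bash
python3 tq.py
```

```text
24.65 ay -0.9090 [ 0.5306 -0.1184  0.1239] [-0.311 -1.129 -1.074 -0.404  0.044  0.031] sd 0.028 g 56.0
```

Emit:
{"api": "step_arm", "payload": {"moves": [[0,0,0,0,0,0.02],[0,0,0,0,0,0.0]]}}

```text
time: 24.9
tool_pos: [0.5306, -0.1183, 0.1239]
eef_rot: [[0.801, 0.598, 0.0], [0.598, -0.801, -0.0], [-0.0, 0.0, -1.0]]
wrist_force: [-0.6, -0.7, -0.8]
grip_width: 0.0263
grasp_force: 56.0
```

```bash
python3 tq.py
```

```text
25.2 ay -0.9290 [ 0.5306 -0.1184  0.1239] [-0.492 -1.436 -1.186 -0.456  0.04   0.021] sd 0.022 g 56.0
```

Emit:
{"api": "step_arm", "payload": {"moves": [[0,0,0,0,0,0.02],[0,0,0,0,0,0.0]]}}

```text
time: 25.45
tool_pos: [0.5306, -0.1184, 0.1239]
eef_rot: [[0.813, 0.582, -0.0], [0.582, -0.813, -0.0], [-0.0, 0.0, -1.0]]
wrist_force: [-0.4, -2.2, -1.8]
grip_width: 0.0263
grasp_force: 56.0
```

```bash
python3 tq.py
```

```text
25.75 ay -0.9490 [ 0.5306 -0.1183  0.1239] [-0.26  -1.428 -0.963 -0.44   0.041  0.024] sd 0.015 g 56.0
```

Emit:
{"api": "step_arm", "payload": {"moves": [[0,0,0,0,0,0.02],[0,0,0,0,0,0.0]]}}

```text
time: 26.0
tool_pos: [0.5306, -0.1183, 0.1239]
eef_rot: [[0.825, 0.566, -0.0], [0.566, -0.825, -0.0], [-0.0, 0.0, -1.0]]
wrist_force: [-0.4, -1.5, -1.4]
grip_width: 0.0261
grasp_force: 56.0
```

```bash
python3 tq.py
```

```text
26.3 ay -0.9689 [ 0.5306 -0.1183  0.1239] [ 0.142 -1.281 -1.197 -0.435  0.059  0.023] sd 0.027 g 56.0
```

Emit:
{"api": "step_arm", "payload": {"moves": [[0,0,0,0,0,0.02],[0,0,0,0,0,0.0]]}}

```text
time: 26.55
tool_pos: [0.5306, -0.1183, 0.1239]
eef_rot: [[0.836, 0.549, -0.0], [0.549, -0.836, -0.0], [-0.0, 0.0, -1.0]]
wrist_force: [1.0, -1.9, -0.2]
grip_width: 0.0263
grasp_force: 56.0
```

```bash
python3 tq.py
```

```text
26.85 ay -0.9889 [ 0.5306 -0.1183  0.1239] [-0.423 -1.757 -0.946 -0.488  0.069  0.021] sd 0.015 g 56.0
```

Emit:
{"api": "step_arm", "payload": {"moves": [[0,0,0,0,0,0.02],[0,0,0,0,0,0.0]]}}

```text
time: 27.1
tool_pos: [0.5306, -0.1183, 0.1239]
eef_rot: [[0.846, 0.532, -0.0], [0.532, -0.846, -0.0], [-0.0, 0.0, -1.0]]
wrist_force: [-0.4, -0.9, -1.2]
grip_width: 0.0262
grasp_force: 55.9
```

```bash
python3 tq.py
```

```text
27.4 ay -1.0089 [ 0.5306 -0.1183  0.1239] [-0.41  -1.689 -0.897 -0.458  0.051  0.031] sd 0.025 g 55.9
```

Emit:
{"api": "step_arm", "payload": {"moves": [[0,0,0,0,0,0.02],[0,0,0,0,0,0.0]]}}

```text
time: 27.65
tool_pos: [0.5306, -0.1183, 0.1239]
eef_rot: [[0.857, 0.515, -0.0], [0.515, -0.857, -0.0], [-0.0, 0.0, -1.0]]
wrist_force: [0.2, -1.4, -1.4]
grip_width: 0.0262
grasp_force: 55.9
```

```bash
python3 tq.py
```

```text
27.95 ay -1.0290 [ 0.5306 -0.1183  0.1239] [-0.365 -1.207 -0.929 -0.47   0.076  0.045] sd 0.028 g 55.9
```

Emit:
{"api": "step_arm", "payload": {"moves": [[0,0,0,0,0,0.02],[0,0,0,0,0,0.0]]}}

```text
time: 28.2
tool_pos: [0.5306, -0.1183, 0.1239]
eef_rot: [[0.867, 0.498, -0.0], [0.498, -0.867, -0.0], [-0.0, -0.0, -1.0]]
wrist_force: [-0.3, -0.4, -1.3]
grip_width: 0.026
grasp_force: 55.9
```

```bash
python3 tq.py
```

```text
28.5 ay -1.0489 [ 0.5306 -0.1183  0.1239] [-0.186 -1.326 -0.778 -0.428  0.079  0.064] sd 0.012 g 55.9
```

Emit:
{"api": "step_arm", "payload": {"moves": [[0,0,0,0,0,0.02],[0,0,0,0,0,0.0]]}}

```text
time: 28.75
tool_pos: [0.5306, -0.1183, 0.1239]
eef_rot: [[0.877, 0.481, 0.0], [0.481, -0.877, -0.0], [-0.0, 0.0, -1.0]]
wrist_force: [-0.8, -1.8, -1.1]
grip_width: 0.0257
grasp_force: 55.9
```

```bash
python3 tq.py
```

```text
29.05 ay -1.0689 [ 0.5306 -0.1183  0.1239] [-0.194 -1.608 -0.791 -0.437  0.113  0.078] sd 0.016 g 55.9
```

Emit:
{"api": "step_arm", "payload": {"moves": [[0,0,0,0,0,0.015],[0,0,0,0,0,0.0]]}}

```text
time: 29.3
tool_pos: [0.5296, -0.1173, 0.1235]
eef_rot: [[0.884, 0.468, -0.002], [0.468, -0.884, 0.001], [-0.002, -0.002, -1.0]]
wrist_force: [-3.3, 0.9, -0.2]
grip_width: 0.0259
grasp_force: 56.9
```

```bash
python3 tq.py
```

```text
29.6 ay -1.0836 [ 0.5298 -0.1176  0.1235] [-3.796  1.751  0.46   0.538  1.183  0.077] sd 0.032 g 57.0
```

Emit:
{"api": "step_arm", "payload": {"moves": [[0,0,0,0,0,-0.05],[0,0,0,0,0,-0.05],[0,0,0,0,0,-0.05],[0,0,0,0,0,0.0]]}}

```text
time: 30.1
tool_pos: [0.5309, -0.1188, 0.1237]
eef_rot: [[0.805, 0.594, 0.001], [0.594, -0.805, -0.0], [0.0, 0.001, -1.0]]
wrist_force: [-1.9, -0.2, -1.7]
grip_width: 0.0259
grasp_force: 57.6
```

```bash
python3 tq.py; python3 -c "
from plan import *
st()"
```

```text
30.4 ay -0.9345 [ 0.5309 -0.1186  0.124 ] [-0.803 -0.33  -2.526 -0.055  0.297  0.003] sd 0.043 g 57.7
30.4 [ 0.5309 -0.1186  0.124 ] ay -0.9345 F [-0.64 -0.42 -2.42] T [-0.124  0.216 -0.059] w 0.0259 g 57.7 q [ 0.57  0.21 -0.44  1.84  0.1   1.12 -0.84]
```

Emit:
{"api": "step_arm", "payload": {"moves": [[0,0,0,0,0,0.04],[0,0,0,0,0,0.03],[0,0,0,0,0,0.03],[0,0,0,0,0,0]]}}

```text
time: 30.9
tool_pos: [0.5309, -0.1185, 0.124]
eef_rot: [[0.859, 0.511, 0.001], [0.511, -0.859, -0.0], [0.0, 0.001, -1.0]]
wrist_force: [-0.3, -1.6, -3.5]
grip_width: 0.0258
grasp_force: 57.1
```

```bash
python3 tq.py
```

```text
31.2 ay -1.0339 [ 0.5308 -0.1185  0.124 ] [-0.236 -1.146 -2.52  -0.305 -0.062  0.062] sd 0.015 g 57.2
```

Emit:
{"api": "step_arm", "payload": {"moves": [[0,0,0,0,0,0.02],[0,0,0,0,0,0.02],[0,0,0,0,0,0]]}}

```text
time: 31.58
tool_pos: [0.5307, -0.1184, 0.124]
eef_rot: [[0.879, 0.476, 0.0], [0.476, -0.879, -0.0], [0.0, 0.0, -1.0]]
wrist_force: [0.8, -0.5, -2.1]
grip_width: 0.0261
grasp_force: 57.0
```

```bash
python3 tq.py
```

```text
31.88 ay -1.0740 [ 0.5307 -0.1184  0.124 ] [ 0.467 -1.063 -2.387 -0.411 -0.181  0.076] sd 0.019 g 57.0
```

Emit:
{"api": "step_arm", "payload": {"moves": [[0,0,0,0,0,-0.07],[0,0,0,0,0,-0.07],[0,0,0,0,0,0],[0,0,-0.006,0,0,0],[0,0,-0.01,0,0,0],[0,0,-0.015,0,0,0],[0,0,-0.02,0,0,0],[0,0,-0.02,0,0,0]]}}

```text
time: 32.88
tool_pos: [0.5309, -0.1182, 0.1967]
eef_rot: [[0.804, 0.595, 0.001], [0.595, -0.804, -0.0], [0.001, 0.001, -1.0]]
wrist_force: [0.3, -0.7, -2.3]
grip_width: 0.0261
grasp_force: 57.9
```

```bash
python3 - <<'E'
from plan import *
st();plan([(.525,-.05,.2,-.6),(.5037,.1468,.198,.2712)],step=.055,dth=.17)
E
```

```text
32.88 [ 0.5309 -0.1182  0.1967] ay -0.9341 F [ 0.26 -0.75 -2.31] T [ 0.004  0.008 -0.006] w 0.0261 g 57.9 q [ 0.58  0.14 -0.45  1.75  0.06  1.26 -0.82]
[[0.0179, -0.0292, -0.0017, 0, 0, -0.1671], [0.0225, -0.0257, -0.0016, 0, 0, -0.167], [0.0251, -0.0215, 0.0003, 0, 0, -0.1452], [0.0279, -0.0176, 0.0004, 0, 0, -0.1452], [0.0301, -0.0133, 0.0003, 0, 0, -0.1452], [0.0318, -0.0089, 0.0003, 0, 0, -0.1452], [0.0328, -0.0042, 0.0004, 0, 0, -0.1452], [0.033, 0.0006, 0.0003, 0, 0, -0.1452]]
end [0.50369358 0.14683112 0.19799691] 0.2711843835172235
```

Emit:
{"api": "step_arm", "payload": {"moves": [[0.018,-0.029,-0.002,0,0,-0.167],[0.0225,-0.0257,-0.001,0,0,-0.167],[0.025,-0.0215,0,0,0,-0.145],[0.028,-0.0176,0,0,0,-0.145],[0.03,-0.0133,0,0,0,-0.145],[0.032,-0.009,0,0,0,-0.145],[0.033,-0.004,0,0,0,-0.145],[0.033,0.0006,0,0,0,-0.145]]}}

```text
time: 33.88
tool_pos: [0.5039, 0.1482, 0.1992]
eef_rot: [[-0.271, 0.963, 0.002], [0.963, 0.271, -0.0], [-0.001, 0.002, -1.0]]
wrist_force: [0.2, 0.4, -3.0]
grip_width: 0.0257
grasp_force: 57.9
```

Emit:
{"api": "step_arm", "payload": {"moves": [[0,0,0.01,0,0,0],[0,0,0,0,0,0],[0,0,0,0,0,0]]}}

```text
time: 34.25
tool_pos: [0.5042, 0.1456, 0.1882]
eef_rot: [[-0.264, 0.964, 0.0], [0.964, 0.264, -0.001], [-0.001, 0.0, -1.0]]
wrist_force: [-0.7, 0.3, -2.0]
grip_width: 0.0258
grasp_force: 57.9
```

```bash
python3 - <<'E'
from plan import *
st();plan([(.5037,.1468,.172,.2712)])
from station import vision
import cv2
c=np.mean([vision.camera("side")["pixels"][:,:,::-1] for _ in range(2)],0).astype(np.float32)
cv2.imwrite("pics/back.png",np.clip(cv2.resize(c[185:260,215:290],(600,600),interpolation=cv2.INTER_CUBIC)*2.,0,255).astype(np.uint8))
E
```

```text
34.25 [0.5042 0.1456 0.1882] ay 0.2674 F [-0.7   0.3  -2.01] T [-0.021 -0.004 -0.018] w 0.0258 g 57.9 q [ 0.35  0.13 -0.73  1.8   0.1   1.25 -0.14]
[[0.0013, -0.0002, 0.0162, 0, 0, -0.0038]]
end [0.50367744 0.14684535 0.17195627] 0.27117965783005404Traceback (most recent call last):
  File "<stdin>", line 5, in <module>
ValueError: 200 camera calls are used up
```

The cameras are used up, so I go back by the recorded grasp pose. The hole's chamfer leaves plenty of margin.

Emit:
{"api": "step_arm", "payload": {"moves": [[0.0013,-0.0002,0.01,0,0,-0.004],[0,0,0.006,0,0,0],[0,0,0.008,0,0,0],[0,0,0.006,0,0,0],[0,0,0.005,0,0,0],[0,0,0,0,0,0]]}}

```text
time: 35.0
tool_pos: [0.503, 0.1481, 0.1524]
eef_rot: [[-0.271, 0.963, -0.001], [0.963, 0.271, -0.0], [0.0, -0.001, -1.0]]
wrist_force: [-0.2, -0.6, -2.0]
grip_width: 0.0261
grasp_force: 57.9
```

```bash
python3 -c "
from plan import *
st();plan([(.5037,.1468,.0925,.2712)],step=.008)"
```

```text
35.0 [0.503  0.1481 0.1524] ay 0.2741 F [-0.17 -0.58 -2.03] T [0.006 0.001 0.003] w 0.0261 g 57.9 q [ 0.34  0.17 -0.73  1.84  0.12  1.18 -0.16]
[[-0.0002, 0.0, 0.0075, 0, 0, 0.0004], [-0.0002, 0.0001, 0.0075, 0, 0, 0.0003], [-0.0001, 0.0, 0.0075, 0, 0, 0.0004], [-0.0002, 0.0001, 0.0075, 0, 0, 0.0003], [-0.0002, 0.0, 0.0075, 0, 0, 0.0004], [-0.0002, 0.0, 0.0074, 0, 0, 0.0004], [-0.0001, 0.0001, 0.0075, 0, 0, 0.0003], [-0.0002, 0.0, 0.0075, 0, 0, 0.0004]]
end [0.50366731 0.1468155  0.09252564] 0.27118801406308424
```

Emit:
{"api": "step_arm", "payload": {"moves": [[-0.0013,0.0003,0.003,0,0,0.003],[0,0,0.004,0,0,0],[0,0,0.005,0,0,0],[0,0,0,0,0,0]]}}

```text
time: 35.5
tool_pos: [0.5035, 0.1469, 0.1403]
eef_rot: [[-0.268, 0.963, -0.001], [0.963, 0.268, -0.0], [0.0, -0.001, -1.0]]
wrist_force: [-0.1, -0.6, -1.8]
grip_width: 0.026
grasp_force: 57.9
```

Emit:
{"api": "step_arm", "payload": {"moves": [[0,0,0.008,0,0,0],[0,0,0.008,0,0,0],[0,0,0.008,0,0,0],[0,0,0.008,0,0,0],[0,0,0.006,0,0,0],[0,0,0.004,0,0,0],[0,0,0,0,0,0]]}}

```text
time: 36.38
tool_pos: [0.5037, 0.147, 0.0986]
eef_rot: [[-0.268, 0.963, -0.001], [0.963, 0.268, -0.0], [0.0, -0.001, -1.0]]
wrist_force: [-0.4, 0.7, -2.7]
grip_width: 0.0261
grasp_force: 57.9
```

In the hole without contact. Now seating it gently.

Emit:
{"api": "step_arm", "payload": {"moves": [[0,0,0.003,0,0,0],[0,0,0.002,0,0,0],[0,0,0.002,0,0,0],[0,0,0,0,0,0]]}}

```text
time: 36.88
tool_pos: [0.5038, 0.1469, 0.0917]
eef_rot: [[-0.268, 0.964, -0.0], [0.964, 0.268, -0.0], [-0.0, -0.0, -1.0]]
wrist_force: [-0.4, -1.1, -1.5]
grip_width: 0.0259
grasp_force: 57.9
```

Emit:
{"api": "step_arm", "payload": {"moves": [[0,0,0.0007,0,0,0],[0,0,0.0007,0,0,0],[0,0,0,0,0,0]]}}

```text
time: 37.25
tool_pos: [0.5039, 0.147, 0.0904]
eef_rot: [[-0.268, 0.964, -0.0], [0.964, 0.268, -0.0], [-0.0, -0.0, -1.0]]
wrist_force: [-0.1, 0.9, -2.8]
grip_width: 0.0261
grasp_force: 57.9
```

Emit:
{"api": "step_arm", "payload": {"moves": [[0,0,0.0006,0,0,0],[0,0,0,0,0,0]]}}

```text
time: 37.5
tool_pos: [0.504, 0.147, 0.09]
eef_rot: [[-0.268, 0.964, 0.0], [0.964, 0.268, -0.0], [-0.0, 0.0, -1.0]]
wrist_force: [-0.4, -0.1, 0.2]
grip_width: 0.0261
grasp_force: 58.1
```

Emit:
{"api": "step_arm", "payload": {"moves": [[0,0,0.0004,0,0,0],[0,0,0,0,0,0]]}}

```text
time: 37.75
tool_pos: [0.504, 0.1469, 0.09]
eef_rot: [[-0.268, 0.964, 0.0], [0.964, 0.268, -0.0], [-0.0, 0.0, -1.0]]
wrist_force: [-1.9, -0.9, 2.9]
grip_width: 0.0257
grasp_force: 58.5
```

Emit:
{"api": "step_arm", "payload": {"moves": [[0,0,0,0,0,0],[0,0,0,0,0,0],[0,0,0,0,0,0],[0,0,0,0,0,0],[0,0,0,0,0,0],[0,0,0,0,0,0]], "fingers": 0.085}}

```text
time: 38.5
tool_pos: [0.5039, 0.147, 0.0895]
eef_rot: [[-0.268, 0.964, 0.0], [0.964, 0.268, -0.0], [-0.0, -0.0, -1.0]]
wrist_force: [-0.2, -0.1, 0.2]
grip_width: 0.0853
grasp_force: 0.0
```

Emit:
{"api": "step_arm", "payload": {"moves": [[0,0,-0.015,0,0,0],[0,0,-0.03,0,0,0],[0,0,-0.03,0,0,0],[0,0,-0.03,0,0,0],[0,0,-0.02,0,0,0],[0,0,0,0,0,0],[0,0,0,0,0,0],[0,0,0,0,0,0]]}}

```text
time: 39.5
tool_pos: [0.5032, 0.1468, 0.2135]
eef_rot: [[-0.268, 0.963, -0.002], [0.963, 0.268, -0.0], [0.0, -0.002, -1.0]]
wrist_force: [0.2, -0.9, 0.5]
grip_width: 0.0848
grasp_force: 0.0
```

```bash
python3 -c "
from station import order
print(order.finish_job())"
```

```text
the job is handed in; nothing more can be done
None
```

Job handed in at about 39.5 s: the adjuster was turned clockwise until the torque rose to about 0.08 N m (friction alone gave about 0.03), which I took as the stop. The screwdriver was lowered into its stand by the recorded pose and released, but I couldn't check it in a picture because all 200 camera calls were used up.

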